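Feed two bushings, feel for the steel one and present it to the torch

TASK

Two look-alike primed bushings wait behind the lift gate of the feed chute; one is steel and the other, much lighter, is an aluminium stray. Pull the gate's red knob fully up so that both roll down to the foot of the chute and push the gate fully home again behind them, then lift the bushings one at a time well clear of the chute to feel which is the heavier, and put the lighter one back on the rails at the foot of the chute. Finish while still holding the heavier one in the gripper, at the height of the torch nozzle and straight in front of its mouth with roughly 5 cm of air between, without touching the torch or disturbing the other things on the bench.

Things in the scene. Friction and masses are not known exactly. Their poses are not given: they have to be found in the camera images.
- chute: Roll-down feed chute bolted to the bench, 370 mm long (x), 250 wide (y). Origin on the bench under its middle; x points uphill, away from the robot, y to its left, z up. Two lanes at y = +50 and -50 mm, each of two rails 8 mm wide, 28 mm either side of the lane's centre, open between, falling 7 degrees towards -x. Rail tops are 50 mm above the bench at x = -115 mm.
- stop_left (a point): Point on the chute where the centre of a bushing rests at the foot of the left lane: chute x = -115, y = +50, 72 mm above the bench. Each rail's end turns up there as a stop: inner face at x = -137 mm, top 74 mm above the bench. Between the rails nothing lies near a resting bushing but the base plate, 10 mm above the bench, so fingers can pass on both sides of it.
- stop_right (a point): The same point at the foot of the right lane (chute y = -50 mm). Side guides stand 12 mm above the rails only further uphill, from x = -60 mm. Axes as the chute's.
- gate (a joint): Lift gate, a plate across both lanes: 0 = home (lower edge 14 mm above the rails, holding the bushings back), 0.045 = fully up at its stop (they roll under it). Sprung-ball detents near both ends: pulling it up or pushing it home takes about 10 N; the upper detent holds it up by itself at about 0.041, between the detents it sinks under its weight. It must be pushed down to get home.
- gate_knob (a point): Middle of the gate's red mushroom knob, which moves straight up and down with it: 32 mm across, 28 mm high (full width 8 mm above and below this point), on a 12 mm stem, 200 mm above the bench when home, over chute x = 48, y = 0 mm. Blue portal round the gate at chute x = 37 to 73 mm: uprights at y = +-117 mm, 195 mm high, cross-beam 155 mm high.
- bushing_a_center (a point): Centre of one bushing in red-brown primer, a plain cylinder 44 mm in diameter, 70 mm long, 20 mm bore. Its axis lies along the chute's y; it rolls, so this point's x and z axes turn, while y is the bushing's axis. Starts behind the gate in either lane. Steel (about 0.65 kg) or aluminium (about 0.25 kg): only lifting tells.
- bushing_b_center (a point): Centre of the other bushing, alike in size and looks, of the other metal.
- bushing_a: The first bushing itself; origin at its centre, y along its axis.
- bushing_b: The second bushing itself; origin at its centre, y along its axis.
- torch: Welding torch on a fixed pedestal: 110 mm square foot, post, black torch body rising at 45 degrees to a level copper nozzle 24 mm in diameter. Origin on the bench under the pedestal; x is the level direction in which the nozzle points, z up. The nozzle's mouth is at x = 168 mm, 200 mm above the bench; nothing of the torch is higher than 214 mm.
- torch_tip (a point): Centre of the torch nozzle's mouth, 200 mm above the bench; its x axis points straight out of the nozzle (level), y to the side, z up. The bushing is presented on this x axis.
- control_box: Loose beige push-button box with a red emergency stop, 90 x 150 mm, 96 mm high; origin under its middle. Leave alone.
- spare_nozzle: Loose copper gas nozzle standing on end, 25 mm in diameter, 62 mm high; origin under its middle. Leave alone.
- bench_bolt: Loose steel locating bolt standing on its head, 32 mm in diameter, 57 mm high; origin under its middle. Leave alone.
- weld_magnet: Loose red triangular welding magnet, 100 mm long (its x), 22 mm thick, 90 mm high; origin under its middle. Leave alone.

How it is judged:
By the outcome, as a careful person would: the job done as asked, in the order asked, and still so for the second after the job is handed in, while the arm keeps its last pose, push and grip.
It also fails if it takes over 72 s, if anything falls off the work surface, if the arm or the gripper's body presses on something with over 40 N, if the wrist force passes 120 N, or if a joint passes its speed limit or range.

ROBOT

A 7-joint arm with a two-finger parallel gripper is mounted at the origin on the work surface. World frame = base frame: x ahead of the robot, y to its left, z up, the work surface at z = 0. Lengths are in mm, angles in rad, forces in N, time in s.
With the tool pointing down it reaches from about 400 to 875 mm from the base axis. Payload 4.4 kg.
Tool frame: the origin (TCP) lies at the very end of the fingers, on their centre line; the grasp point (between the pads) lies 19 mm behind it (robot.tcp_to_grasp is the distance from the TCP to the grasp point, in mm); y points along the fingers, x is the direction in which the jaws open and shut, and the axes are right-handed (so a half turn about y gives the same grasp; the last joint's range is limited). The gripper opens to 85 mm and grips with 20 to 120 N. Pads are 22 mm wide; open, the fingers measure 114 mm over their backs; the gripper's body (76 mm by 85 mm) begins 54 mm behind the grasp point. The pads swing forward as they close: fully open they stand 13 mm farther back than shut.
Start: joints at [1.126, 0.628, 0.038, 1.517, -0.027, 0.996, -0.02], TCP at [240.402, -603.924, 231.313] pointing down, gripper open.
Joint ranges: [-3.06, 3.06], [-0.37, 2.12], [-1.25, 1.32], [0.18, 2.47], [-1.1, 4.24], [0.23, 1.98], [-2.94, 2.94]. Speed limits (rad/s): [2.57, 2.57, 3.14, 3.14, 3.14, 3.14, 3.14].

INTERFACE

Orientations are given as a rotation vector (axis times angle).
In Python, from bench import read_state, imaging, job, robot gives the robot as it stands. The module is installed in compiled form; this text tells all that it offers.
- The arm moves only by the tool drive_tool, never from a script. Its argument "plan" is a list that holds one entry, the list of rows, each a list of 7 numbers: the shift along the tool's x, y, z scaled (see below), then the turn, a rotation vector about the tool's x, y, z scaled (see below), then the gripper's target within -1 to 1 (shut at 1, half-way at 0, fully open at -1). A call has 1 to 20 rows; each row is the pose to reach, as a shift and turn from the pose commanded when the call began, along the tool's axes at that moment; what a row does not reach only later rows make up. The controller multiplies each number of a shift by 0.3 m and each number of a turn by 45 degrees. A row lasts 1/8 s, in which the tool goes at most 62.5 mm and 10.7 degrees, less where a joint would pass 70% of its speed; a pose out of reach is approached as far as the arm can. A call with a number of a shift or a turn outside -1 to 1 is refused whole. A call with a gripper value outside its range is refused whole. The fingers move at their own pace and stop on an object; "squeeze" is the grip in N (left out, the last holds). Time passes only in rows, so rows that repeat a pose let the fingers close. It gives the time, the measured TCP pose, the force and the opening at its end, in the units of the state.
- read_state(): the state, without advancing time (a new reading comes with each control period).
- imaging.get_image(name): name is "side" or "top" or "wrist"; returns the picture (400x640x3 uint8, red, green, blue); there is no depth.
- imaging.camera_info(name): a dict with "camera_matrix" (3x3 intrinsics, pixels), "xyz" and "rotation" of the camera in the world. Camera axes: x right, y up, looking along -z (the intrinsics and any distortion apply to the point x, -y, -z); pixel columns grow to the right and rows downward; lengths in mm; the calibration is good to about 2 mm. A picture is of the moment at which its call begins: read the wrist's pose just before it. camera_info takes no time and is no camera call; for the wrist camera it gives the pose at the moment of the call.
- job.finish_job(): hands the job in, once; it reports no verdict.
The state is a dict: "time": time; "q": joint angles; "joint_velocities": joint speeds; "joint_efforts": joint torques, N m; "tool_pos": TCP position; "ee_rot": TCP orientation; "ft_force": force on the tool from outside, world axes, zero at the start; "wrist_torque": the same for the moment, N m; "gripper_width": finger opening in mm.
Only numpy, scipy, OpenCV 4.12 (cv2) and the standard library are available. Lean on these libraries where they do the work, as an engineer would, in place of code of your own. Each camera call takes 0.05 s, during which the arm holds its last target.

## Working session

There is one attempt and no reset: what is moved stays moved. The work goes in short steps, Python scripts to look and compute and a tool call to move; the robot and the scene stay as the last step left them, time stands still between calls to the robot, and variables do not carry over. Pictures are saved under pics/ and viewed, and the job is handed in when it is done.

Besides the shell and the picture viewer there is one more tool, called after "Call:" by a JSON object that holds its "name" and its "arguments". drive_tool: Moves the arm, as the interface text tells. Shifts and turns lie within -1 to 1; 1 stands for 0.3 m of shift or 45 degrees of turn. Its arguments: {"type":"object","properties":{"plan":{"type":"array"},"squeeze":{"type":"number"}},"required":["plan"]}

```bash
mkdir -p pics; ls; python3 - <<'E'
from bench import read_state, imaging, job, robot
import cv2
s=read_state(); print(s)
for n in ("side","top","wrist"):
    print(n,imaging.camera_info(n))
    im=imaging.get_image(n); cv2.imwrite(f"pics/{n}0.png",im[:,:,::-1])
print([a for a in dir(robot) if a[0]!='_'])
E
```

```text
pics
{'time': 0.0, 'q': array([ 1.12624255,  0.62934339,  0.03843822,  1.5184133 , -0.02699736,
        0.99631142, -0.01998373]), 'joint_velocities': array([ 0.0010846 ,  0.0001703 , -0.00064848,  0.0001065 , -0.00109942,
        0.00018309, -0.00085493]), 'joint_efforts': array([-1.80089861e-03, -5.63397145e+01,  1.22512210e+00, -1.93443435e+01,
        1.09005219e-02,  1.04663594e-02, -7.66364423e-06]), 'tool_pos': array([ 240.13067594, -603.31272698,  230.37633128]), 'ee_rot': array([-1.36381223,  0.92702025, -0.92432426]), 'ft_force': array([ 0.2804522 ,  0.50923128, -0.05606645]), 'wrist_torque': array([ 0.00620888,  0.00210688, -0.02513787]), 'gripper_width': 85.12906289342237}
side {'camera_matrix': array([[448.85790173,   0.        , 311.3412397 ],
       [  0.        , 448.85790173, 198.85462756],
       [  0.        ,   0.        ,   1.        ]]), 'xyz': array([124.15991598, 896.97222211, 932.50950088]), 'rotation': array([ 0.26348537, -1.24298287, -2.50631329])}
top {'camera_matrix': array([[429.70007529,   0.        , 315.54613455],
       [  0.        , 429.70007529, 198.25570246],
       [  0.        ,   0.        ,   1.        ]]), 'xyz': array([ 294.60827202,  -69.16394654, 1366.26233965]), 'rotation': array([ 0.14574865, -0.14041945, -1.58433646])}
wrist {'camera_matrix': array([[337.05616693,   0.        , 321.58525173],
       [  0.        , 337.05616693, 197.24381682],
       [  0.        ,   0.        ,   1.        ]]), 'xyz': array([ 308.54534331, -577.29323738,  372.84873621]), 'rotation': array([-0.25674859,  0.17662895, -1.18259588])}
['MotionError', 'tcp_to_grasp']
```

View pics/side0.png

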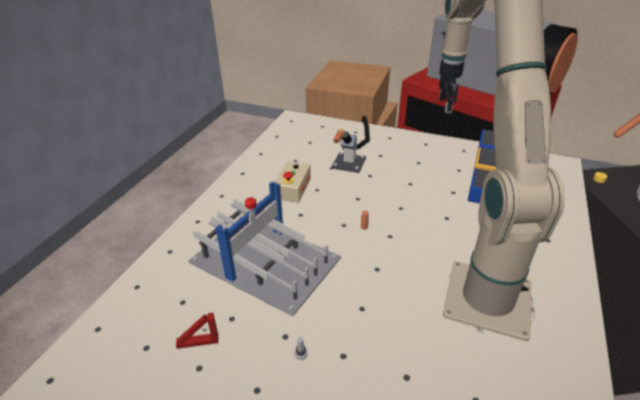

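View pics/top0.png

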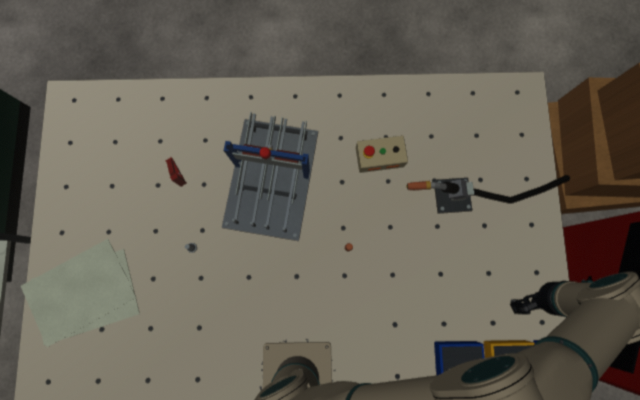

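View pics/wrist0.png

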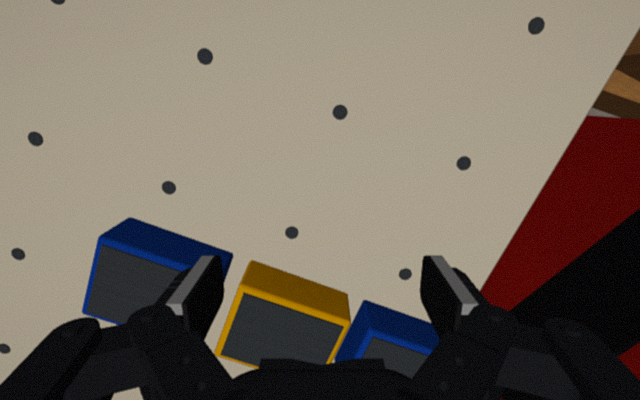

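```bash
cat > h.py <<'E'
import numpy as np, cv2
from scipy.spatial.transform import Rotation as R
from bench import read_state, imaging, job, robot
def ray(n,u,v,info=None):
    c=info or imaging.camera_info(n); K=c["camera_matrix"]
    d=np.array([(u-K[0,2])/K[0,0],-(v-K[1,2])/K[1,1],-1.])
    return np.array(c["xyz"]),R.from_rotvec(c["rotation"]).apply(d)
def onz(n,u,v,z,info=None):
    o,d=ray(n,u,v,info); return o+d*(z-o[2])/d[2]
def proj(n,P,info=None):
    c=info or imaging.camera_info(n); K=c["camera_matrix"]
    p=R.from_rotvec(c["rotation"]).inv().apply(np.atleast_2d(P)-c["xyz"])
    return np.c_[K[0,2]-K[0,0]*p[:,0]/p[:,2],K[1,2]+K[1,1]*p[:,1]/p[:,2]]
def tri(a,b):
    (o1,d1),(o2,d2)=a,b
    A=np.c_[d1,-d2]; t=np.linalg.lstsq(A,o2-o1,rcond=None)[0]
    p,q=o1+d1*t[0],o2+d2*t[1]; return (p+q)/2,np.linalg.norm(p-q)
E
python3 - <<'E'
import cv2
t=cv2.imread('pics/top0.png')
cv2.imwrite('pics/topz1.png',cv2.resize(t[100:260,140:300+40],None,fx=4,fy=3.5,interpolation=cv2.INTER_CUBIC)[:600,:800])
cv2.imwrite('pics/topz1.png',cv2.resize(t[105:250,200:350],None,fx=4,fy=4,interpolation=cv2.INTER_CUBIC))
cv2.imwrite('pics/topz2.png',cv2.resize(t[120:250,330:490],None,fx=4,fy=4,interpolation=cv2.INTER_CUBIC))
s=cv2.imread('pics/side0.png')
cv2.imwrite('pics/sidez1.png',cv2.resize(s[170:310,180:350],None,fx=4,fy=4,interpolation=cv2.INTER_CUBIC))
E
```

```text
(no output)
```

View pics/topz1.png

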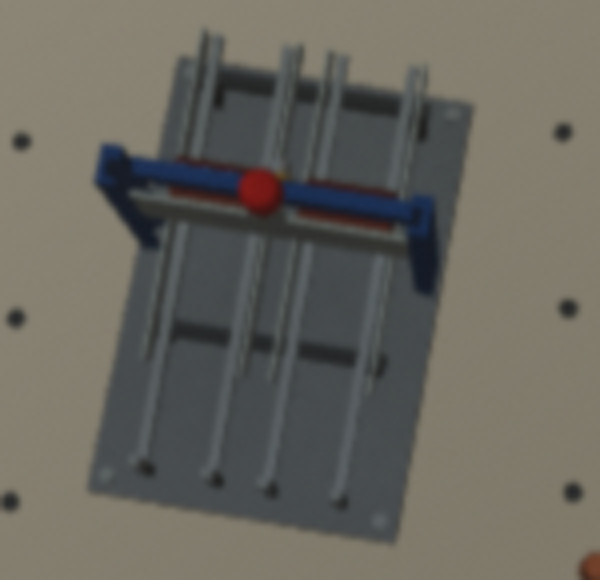

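View pics/topz2.png

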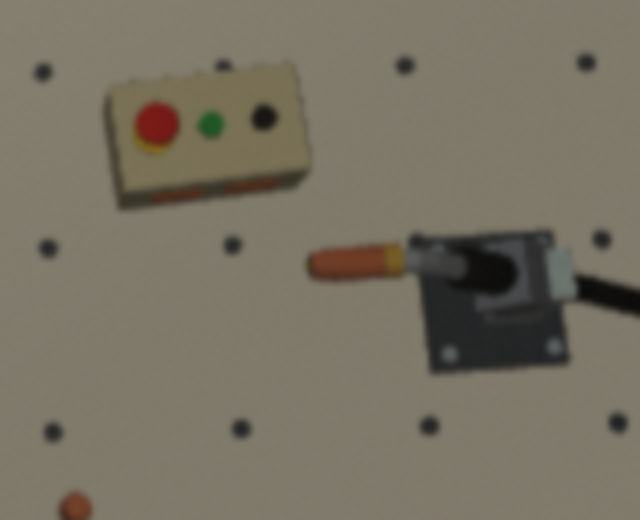

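View pics/sidez1.png

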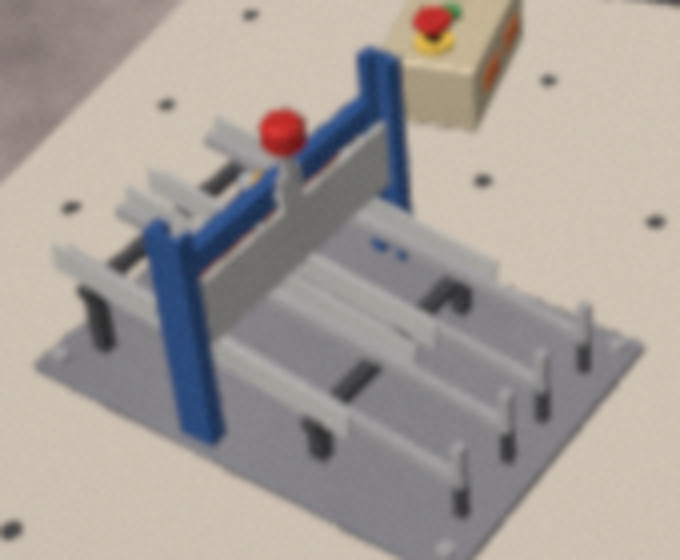

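```bash
python3 - <<'E'
from h import *
t=cv2.imread('pics/top0.png'); s=cv2.imread('pics/side0.png')
# plate corners refined by lines on edges
def P(z): return z/4+np.array([200,105.])-0.375
c=np.array([[178,57],[473,104],[397,543],[88,492.]])
w=np.array([onz("top",*P(p),10) for p in c]); print(w.round(1))
for i in range(4): print(np.linalg.norm(w[i]-w[(i+1)%4]).round(1))
print("ctr",w.mean(0))
d=(w[0]+w[1]-w[2]-w[3]); print("uphill yaw",np.degrees(np.arctan2(d[1],d[0])))
d=(w[0]+w[3]-w[1]-w[2]); print("y yaw",np.degrees(np.arctan2(d[1],d[0]))-90)
# red knob
def red(im):
    h=cv2.cvtColor(im,cv2.COLOR_BGR2HSV); return (((h[...,0]<6)|(h[...,0]>174))&(h[...,1]>170)&(h[...,2]>90)).astype(np.uint8)
for n,im in(("top",t),("side",s)):
    k,l,st,ce=cv2.connectedComponentsWithStats(red(im))
    for i in range(1,k):
        if st[i,4]>15: print(n,st[i],ce[i].round(1))
# torch
Q=lambda p:np.array(p)/4+np.array([330,120.])-0.375
f=np.array([onz("top",*Q(p),10) for p in[(415,238),(552,231),(568,362),(432,372)]]); print(f.round(1),f.mean(0))
for i in range(4): print(np.linalg.norm(f[i]-f[(i+1)%4]).round(1))
a=onz("top",*Q((308,265)),200);b=onz("top",*Q((385,262)),200);print("tip",a,b,np.degrees(np.arctan2(*(a-b)[1::-1])))
cv2.imwrite('pics/sidez2.png',cv2.resize(s[110:210,260:400],None,fx=5,fy=5,interpolation=cv2.INTER_CUBIC))
E
```

```text
[[816.7 165.8  10. ]
 [771.  -78.6  10. ]
 [409.9 -11.8  10. ]
 [454.8 232.8  10. ]]
248.6
367.2
248.8
368.1
ctr [613.08774631  77.0672081   10.        ]
uphill yaw -10.479868168153272
y yaw -10.494721593413928
top [364 146  10   9  69] [369.  150.2]
top [260 148   9   9  65] [263.9 151.7]
side [ 398   69   48   61 1069] [418.6  92.6]
side [454  87  40  35 935] [474.6 103.4]
side [284 172   9   7  40] [287.8 174.8]
side [246 198  10  10  78] [250.2 202.9]
side [177 314  40  33 584] [198.5 333.9]
[[ 599.6 -448.6   10. ]
 [ 603.3 -559.5   10. ]
 [ 496.1 -563.5   10. ]
 [ 490.1 -454.7   10. ]] [ 547.27519164 -506.57302824   10.        ]
111.0
107.3
108.9
109.7
tip [ 539.12928219 -320.12331605  200.        ] [ 540.24281982 -373.52784052  200.        ] 91.19450109697553
```

View pics/sidez2.png

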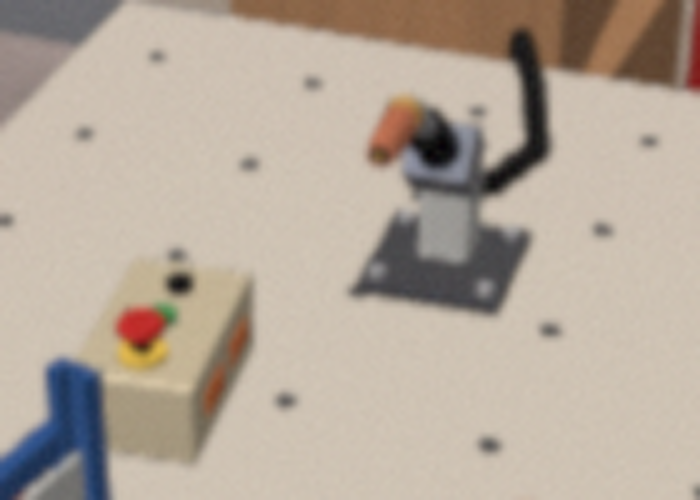

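```bash
python3 - <<'E'
from h import *
print(tri(ray("top",263.9,151.7),ray("side",250.2,202.9)))
c=np.array([613.1,77.1,0]);yaw=-10.5
M=R.from_euler('z',yaw,degrees=True)
for n,p in dict(knob=(48,0,200),knobtop=(48,0,214),sl=(-115,50,72),sr=(-115,-50,72)).items():
    P=c+M.apply(p); print(n,P.round(1),proj("top",P).round(1),proj("side",P).round(1))
tip=np.array([306/4+330,264.5/4+120])-.375
for sp in((380,155),(376,152),(384,152)):
    u=np.array(sp)/5+[260,110]-.4
    print(tri(ray("top",*tip),ray("side",*u)))
for y in (-320,-338):
    P=[540,y,200];print(proj("top",P),proj("side",P))
# plate foot height at z=0 check
for p in((367,287),): pass
E
```

```text
(array([644.3670797 ,  75.7048958 , 201.12062686]), np.float64(0.7316556908734589))
knob [660.3  68.4 200. ] [[266.6 146.5]] [[246.2 200.4]]
knobtop [660.3  68.4 214. ] [[266. 145.]] [[245.6 196.3]]
sl [509.1 147.2  72. ] [[245.6 207.1]] [[287.5 267.8]]
sr [490.9  48.9  72. ] [[277.8 212.4]] [[307.9 245.6]]
(array([ 539.36766225, -318.47950797,  201.20024206]), np.float64(0.22274580064453472))
(array([ 540.36679178, -317.71704403,  203.34184007]), np.float64(3.1479166239870904))
(array([ 537.6472402 , -318.05549448,  204.22075024]), np.float64(1.9675128663906438))
[[406.56284899 185.56853704]] [[335.59969197 140.6769916 ]]
[[413.05857825 185.44820299]] [[337.40926065 138.113117  ]]
```

```bash
python3 - <<'E'
from h import *
T=lambda p:np.array(p)/4+[200,105]-.375
S=lambda p:np.array(p)/4+[180,170]-.375
# BR corner of plate (near robot, right): side zoom (643,347);  TL: (37,365)
print(tri(ray("top",*T((397,543))),ray("side",*S((643,347)))))
print(tri(ray("top",*T((178,57))),ray("side",*S((37,365)))))
# torch foot corners
Q=lambda p:np.array(p)/4+np.array([330,120.])-0.375
Z=lambda p:np.array(p)/5+[260,110]-.4
print(tri(ray("top",*Q((432,372))),ray("side",*Z((497,313)))))
print(tri(ray("top",*Q((415,238))),ray("side",*Z((352,292)))))
print(tri(ray("top",*Q((568,362))),ray("side",*Z((530,233)))))
# rail stops : top ends top view (140,460),(210,473),(267,484),(338,496); side (460,450),(508,395),(543,352),(585,310)
for a,b in zip([(140,460),(210,473),(267,484),(338,496)],[(460,450),(508,395),(543,352),(585,310)]):
    print(tri(ray("top",*T(a)),ray("side",*S(b))))
print(proj("top",[[0,0,0]]),proj("side",[[0,0,0]]))
s=cv2.imread('pics/side0.png')
E
```

```text
(array([412.22614681, -11.13395176,   2.17310389]), np.float64(3.3886313111961384))
(array([818.71925129, 166.70515339,   6.36401394]), np.float64(1.2516263821191278))
(array([ 492.04450119, -456.88583176,    1.89629737]), np.float64(1.5992492294437646))
(array([ 603.86490586, -451.46894108,   -1.50920655]), np.float64(3.3706612244906466))
(array([ 497.64964242, -563.8088001 ,    8.43305026]), np.float64(2.6366130343247587))
(array([472.95691772, 181.5517137 ,  65.51593814]), np.float64(1.888601459674926))
(array([461.61774755, 127.60509937,  67.96716466]), np.float64(1.7824539263438421))
(array([452.85678393,  84.09962496,  70.48186529]), np.float64(3.322538642402911))
(array([442.79147768,  30.52409799,  65.77863738]), np.float64(2.3513573406454067))
[[296.55920743 377.34996587]] [[487.74255182 298.74698907]]
```

```bash
cat >> h.py <<'E'
YAW=-10.5; C=np.array([596.5,82.,0]); M=R.from_euler('z',YAW,degrees=True)
def ch(x,y,z): return C+M.apply([x,y,z])
def ori(jawdeg):  # tool down, jaws x at yaw jawdeg
    a=np.radians(jawdeg); x=np.array([np.cos(a),np.sin(a),0]); y=np.array([0,0,-1.]); z=np.cross(x,y)
    return R.from_matrix(np.c_[x,y,z])
def move(p0,R0,p1,R1):
    d=R0.inv().apply(np.array(p1)-p0)/300; r=np.degrees((R0.inv()*R1).as_rotvec())/45
    return d.round(3),r.round(3)
E
python3 - <<'E'
from h import *
s=read_state(); m=R.from_rotvec(s['ee_rot']).as_matrix(); print(m.round(3)); print(np.degrees(np.arctan2(m[1,0],m[0,0])))
ci=imaging.camera_info("wrist"); print("cam in tool",m.T@(ci['xyz']-s['tool_pos']))
print("look",R.from_rotvec(ci['rotation']).apply([0,0,-1]))
k=np.array([644.4,75.7,0])
for jd in(-10.5,-100.5,79.5,169.5):
    print(jd,move([240.4,-603.9,231.3],R.from_matrix(m),k+[0,0,300],ori(jd)))
print(ch(48,0,200),ch(-115,50,72),ch(-115,-50,72))
E
```

```text
[[ 0.37  -0.001  0.929]
 [-0.929  0.001  0.37 ]
 [-0.001 -1.    -0.   ]]
-68.29664728363663
cam in tool [   0.78755376 -142.35073906   73.15898072]
look [-0.26949233 -0.10553713 -0.95720207]
-10.5 (array([-1.607, -0.227,  2.089]), array([-1.000e-03, -1.284e+00, -2.000e-03]))
-100.5 (array([-1.607, -0.227,  2.089]), array([ 0.001,  0.716, -0.002]))
79.5 (array([-1.607, -0.227,  2.089]), array([-2.000e-03, -3.284e+00, -1.000e-03]))
169.5 (array([-1.607, -0.227,  2.089]), array([ 2.000e-03,  2.716e+00, -1.000e-03]))
[643.69623556  73.25269478 200.        ] [492.5374619  152.11983081  72.        ] [474.31390936  53.79434005  72.        ]
```

Call:
{"name": "drive_tool", "arguments": {"plan": [[[-0.08, -0.06, 0.1, 0, -0.07, 0, -1], [-0.2, -0.14, 0.27, 0, -0.15, 0, -1], [-0.35, -0.22, 0.45, 0, -0.25, 0, -1], [-0.5, -0.23, 0.65, 0, -0.35, 0, -1], [-0.65, -0.23, 0.85, 0, -0.45, 0, -1], [-0.76, -0.23, 0.98, 0, -0.5, 0, -1], [-0.76, -0.23, 0.98, 0, -0.5, 0, -1]]], "squeeze": 60}}

```text
time: 1.02
tool_pos: [431.0, -279.3, 300.4]
ee_rot: [-1.479, 0.62, -0.62]
ft_force: [-0.2, -0.6, -0.3]
gripper_width: 85.4
```

```bash
cat > mv.py <<'E'
from h import *
import sys
# usage: mv.py x y z jaw
def show(p1,jaw):
    s=read_state(); R0=R.from_rotvec(s['ee_rot']); print("t",round(s['time'],2),"at",s['tool_pos'].round(1),"F",s['ft_force'].round(1),"w",round(float(s['gripper_width']),1))
    print(move(s['tool_pos'],R0,p1,ori(jaw)))
if __name__=="__main__":
    a=list(map(float,sys.argv[1:])); show(a[:3],a[3])
E
python3 mv.py 644 75 295 -10.5
```

```text
t 1.02 at [ 431.  -279.3  300.4] F [-0.2 -0.6 -0.3] w 85.4
(array([-0.344,  0.02 ,  1.334]), array([-0.002, -0.777, -0.   ]))
```

Call:
{"name": "drive_tool", "arguments": {"plan": [[[-0.03, 0, 0.13, 0, -0.08, 0, -1], [-0.08, 0, 0.3, 0, -0.2, 0, -1], [-0.13, 0, 0.48, 0, -0.32, 0, -1], [-0.18, 0, 0.66, 0, -0.45, 0, -1], [-0.22, 0.01, 0.84, 0, -0.58, 0, -1], [-0.25, 0.02, 0.95, 0, -0.7, 0, -1], [-0.26, 0.02, 1, 0, -0.777, 0, -1], [-0.26, 0.02, 1, 0, -0.777, 0, -1]]]}}

```text
time: 2.02
tool_pos: [589.9, -18.4, 294.0]
ee_rot: [-1.566, 0.149, -0.148]
ft_force: [0.4, -0.7, -0.1]
gripper_width: 85.4
```

```bash
python3 mv.py 644 75 295 -10.5
```

```text
t 2.02 at [589.9 -18.4 294. ] F [ 0.4 -0.7 -0.1] w 85.4
(array([ 0.119, -0.003,  0.34 ]), array([ 0.   , -0.007, -0.001]))
```

Call:
{"name": "drive_tool", "arguments": {"plan": [[[0.04, 0, 0.1, 0, -0.007, 0, -1], [0.08, 0, 0.22, 0, -0.007, 0, -1], [0.11, 0, 0.31, 0, -0.007, 0, -1], [0.119, 0, 0.34, 0, -0.007, 0, -1], [0.119, 0, 0.34, 0, -0.007, 0, -1], [0.119, 0, 0.34, 0, -0.007, 0, -1]]]}}

```text
time: 2.78
tool_pos: [643.8, 72.7, 294.4]
ee_rot: [-1.568, 0.147, -0.146]
ft_force: [0.8, 0.7, 0.6]
gripper_width: 85.5
```

```bash
python3 - <<'E'
from h import *
import cv2
s=read_state();ci=imaging.camera_info("wrist")
w=imaging.get_image("wrist")[:,:,::-1].copy();t=imaging.get_image("top")[:,:,::-1]
cv2.imwrite('pics/w1.png',w)
cv2.imwrite('pics/t1.png',cv2.resize(t[90:250,160:360],None,fx=3.5,fy=3.5,interpolation=cv2.INTER_CUBIC))
print(s['tool_pos'],s['time'])
h=cv2.cvtColor(w,cv2.COLOR_BGR2HSV); m=(((h[...,0]<5)|(h[...,0]>175))&(h[...,1]>180)&(h[...,2]>80)).astype(np.uint8)
k,l,st,ce=cv2.connectedComponentsWithStats(m)
for i in range(1,k):
    if st[i,4]>60: print(st[i],ce[i].round(1), onz("wrist",*ce[i],207,ci).round(1),onz("wrist",*ce[i],200,ci).round(1))
np.savez('w1.npz',**ci)
E
```

```text
[643.75206739  72.69743915 294.39487869] 2.775
[ 299  175   42   51 1509] [319.7 197. ] [642.9  76.3 207. ] [642.5  74.2 200. ]
```

View pics/w1.png

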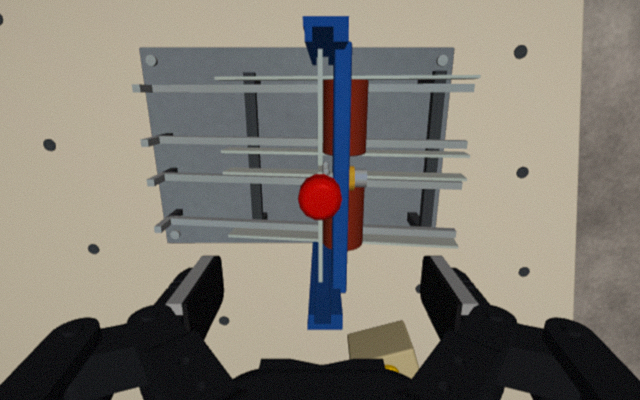

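```bash
python3 mv.py 643 75 180.5 -10.5
```

```text
t 2.88 at [643.9  73.3 294.5] F [ 0.  -0.8 -0.9] w 85.5
(array([-0.004,  0.38 ,  0.005]), array([ 0.001, -0.003,  0.   ]))
```

Call:
{"name": "drive_tool", "arguments": {"plan": [[[-0.003, 0.08, 0.005, 0, -0.003, 0, -1], [-0.003, 0.2, 0.005, 0, -0.003, 0, -1], [-0.003, 0.3, 0.005, 0, -0.003, 0, -1], [-0.003, 0.36, 0.005, 0, -0.003, 0, -1], [-0.003, 0.38, 0.005, 0, -0.003, 0, -1], [-0.003, 0.38, 0.005, 0, -0.003, 0, 0.2], [-0.003, 0.38, 0.005, 0, -0.003, 0, 1], [-0.003, 0.38, 0.005, 0, -0.003, 0, 1], [-0.003, 0.38, 0.005, 0, -0.003, 0, 1], [-0.003, 0.38, 0.005, 0, -0.003, 0, 1], [-0.003, 0.38, 0.005, 0, -0.003, 0, 1], [-0.003, 0.38, 0.005, 0, -0.003, 0, 1]]], "squeeze": 70}}

```text
time: 4.38
tool_pos: [643.2, 77.1, 181.7]
ee_rot: [-1.566, 0.142, -0.142]
ft_force: [-3.5, 0.4, 5.9]
gripper_width: 29.2
```

```bash
python3 - <<'E'
from h import *
import cv2
w=imaging.get_image("wrist")[:,:,::-1].copy()
cv2.imwrite('pics/w2.png',w)
s=read_state();print(s['tool_pos'],s['time'],s['ft_force'],s['gripper_width'])
E
```

```text
[643.13446129  77.13645622 181.6690295 ] 4.425 [-3.36541454 -0.91792868  6.73166803] 28.968831481766063
```

View pics/w2.png

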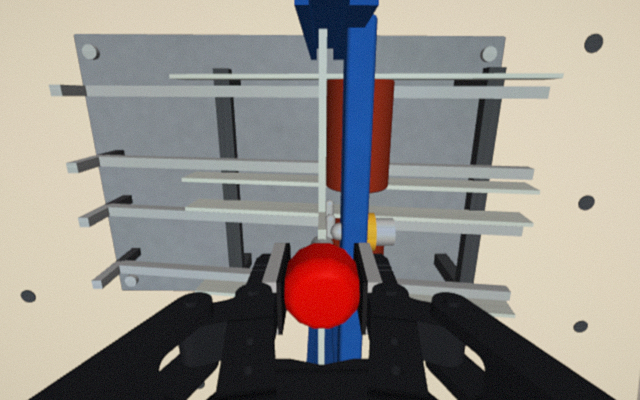

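Call:
{"name": "drive_tool", "arguments": {"plan": [[[0, -0.015, 0, 0, 0, 0, 1], [0, -0.03, 0, 0, 0, 0, 1], [0, -0.05, 0, 0, 0, 0, 1]]]}}

```text
time: 4.8
tool_pos: [643.1, 77.1, 195.4]
ee_rot: [-1.566, 0.143, -0.141]
ft_force: [-0.5, 1.1, -4.0]
gripper_width: 29.3
```

```bash
python3 - <<'E'
from h import *
import cv2
w=imaging.get_image("wrist")[:,:,::-1].copy()
cv2.imwrite('pics/w3.png',w)
s=read_state();print(s['tool_pos'],s['time'],s['ft_force'],s['gripper_width'])
E
```

```text
[643.10715297  77.12966862 196.6317594 ] 4.85 [-1.65149703  1.65946543 -2.78738017] 28.651949266455137
```

View pics/w3.png

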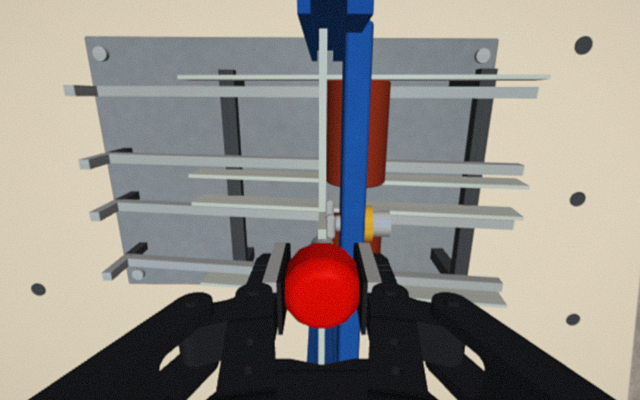

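Call:
{"name": "drive_tool", "arguments": {"plan": [[[0, -0.03, 0, 0, 0, 0, 1], [0, -0.06, 0, 0, 0, 0, 1], [0, -0.09, 0, 0, 0, 0, 1], [0, -0.105, 0, 0, 0, 0, 1], [0, -0.11, 0, 0, 0, 0, 1], [0, -0.11, 0, 0, 0, 0, 1], [0, -0.11, 0, 0, 0, 0, 1], [0, -0.11, 0, 0, 0, 0, 1], [0, -0.11, 0, 0, 0, 0, 1], [0, -0.11, 0, 0, 0, 0, 1], [0, -0.11, 0, 0, 0, 0, 1], [0, -0.11, 0, 0, 0, 0, 1]]]}}

```text
time: 6.35
tool_pos: [643.0, 77.1, 227.1]
ee_rot: [-1.566, 0.143, -0.141]
ft_force: [1.4, 4.2, -25.4]
gripper_width: 29.1
```

```bash
python3 - <<'E'
from h import *
import cv2
w=imaging.get_image("wrist")[:,:,::-1].copy()
cv2.imwrite('pics/w4.png',w)
s=read_state();print(s['tool_pos'],s['time'],s['ft_force'],s['gripper_width'])
E
```

```text
[643.0023378   77.01617868 227.09036382] 6.4 [  2.87726687   4.92404987 -24.92986883] 29.451892814006147
```

View pics/w4.png

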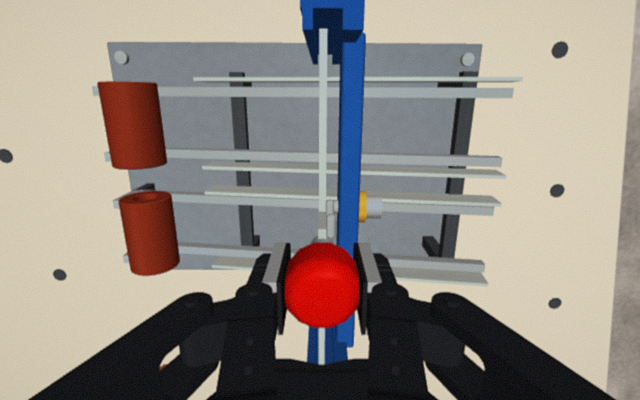

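Call:
{"name": "drive_tool", "arguments": {"plan": [[[0, 0.03, 0, 0, 0, 0, 1], [0, 0.07, 0, 0, 0, 0, 1], [0, 0.11, 0, 0, 0, 0, 1], [0, 0.14, 0, 0, 0, 0, 1], [0, 0.155, 0, 0, 0, 0, 1], [0, 0.165, 0, 0, 0, 0, 1], [0, 0.17, 0, 0, 0, 0, 1], [0, 0.17, 0, 0, 0, 0, 1]]]}}

```text
time: 7.4
tool_pos: [643.3, 77.1, 181.7]
ee_rot: [-1.567, 0.141, -0.143]
ft_force: [-7.8, 2.4, 4.9]
gripper_width: 29.1
```

```bash
python3 mv.py 643 77 181 -10.5
```

```text
t 7.4 at [643.3  77.1 181.7] F [-7.8  2.4  4.9] w 29.1
(array([-0.001,  0.002, -0.   ]), array([0.   , 0.002, 0.002]))
```

Call:
{"name": "drive_tool", "arguments": {"plan": [[[0, 0.006, 0, 0, 0, 0, 1], [0, 0.01, 0, 0, 0, 0, 1], [0, 0.01, 0, 0, 0, 0, 1]]]}}

```text
time: 7.78
tool_pos: [643.4, 77.1, 181.5]
ee_rot: [-1.567, 0.14, -0.145]
ft_force: [-13.7, 0.6, 20.5]
gripper_width: 29.1
```

```bash
python3 mv.py 643 77 181 -10.5
```

```text
t 7.78 at [643.4  77.1 181.5] F [-13.7   0.6  20.5] w 29.1
(array([-0.001,  0.002, -0.   ]), array([0.001, 0.002, 0.004]))
```

Call:
{"name": "drive_tool", "arguments": {"plan": [[[0, -0.011, 0, 0, 0, 0, 1], [0, -0.011, 0, 0, 0, 0, -1], [0, -0.011, 0, 0, 0, 0, -1], [0, -0.011, 0, 0, 0, 0, -1], [0, -0.011, 0, 0, 0, 0, -1], [0, -0.011, 0, 0, 0, 0, -1], [0, -0.1, 0, 0, 0, 0, -1], [0, -0.22, 0, 0, 0, 0, -1], [0, -0.32, 0, 0, 0, 0, -1], [-0.05, -0.35, 0, 0, 0, 0, -1], [-0.2, -0.35, 0, 0, 0, 0, -1], [-0.35, -0.35, 0, 0, 0, 0, -1], [-0.48, -0.35, -0.02, 0, 0, 0, -1], [-0.53, -0.35, -0.04, 0, 0, 0, -1], [-0.53, -0.35, -0.04, 0, 0, 0, -1], [-0.53, -0.35, -0.04, 0, 0, 0, -1]]]}}

```text
time: 9.78
tool_pos: [485.3, 93.7, 279.0]
ee_rot: [-1.566, 0.142, -0.142]
ft_force: [0.5, 0.5, 0.3]
gripper_width: 85.4
```

```bash
python3 - <<'E'
from h import *
import cv2
s=read_state();ci=imaging.camera_info("wrist")
w=imaging.get_image("wrist")[:,:,::-1].copy()
cv2.imwrite('pics/w5.png',w);np.savez('w5.npz',**ci)
t=imaging.get_image("top")[:,:,::-1];sd=imaging.get_image("side")[:,:,::-1]
cv2.imwrite('pics/t5.png',t);cv2.imwrite('pics/s5.png',sd)
cv2.imwrite('pics/s5z.png',cv2.resize(sd[170:310,180:350],None,fx=4,fy=4,interpolation=cv2.INTER_CUBIC))
print(s['tool_pos'],s['time'],s['ft_force'],s['gripper_width'])
def knob(n,im):
    h=cv2.cvtColor(im,cv2.COLOR_BGR2HSV); m=(((h[...,0]<6)|(h[...,0]>174))&(h[...,1]>170)&(h[...,2]>90)).astype(np.uint8)
    k,l,st,ce=cv2.connectedComponentsWithStats(m)
    for i in range(1,k):
        if st[i,4]>25: print(n,st[i],ce[i].round(1))
knob("top",t);knob("side",sd)
h=cv2.cvtColor(w,cv2.COLOR_BGR2HSV); m=((h[...,0]<12)&(h[...,1]>130)&(h[...,2]>40)).astype(np.uint8)
k,l,st,ce=cv2.connectedComponentsWithStats(m)
for i in range(1,k):
    if st[i,4]>100: print("w",st[i],ce[i].round(1),onz("wrist",*ce[i],90,ci).round(1))
E
```

```text
[485.29779049  93.68701934 279.02937146] 9.775 [0.51519913 0.51924056 0.25071362] 85.35930497457515
top [364 146  10   9  69] [369.  150.2]
top [260 148   9   9  67] [264.  151.9]
side [ 398   70   81   60 2025] [437.5  95.3]
side [534  93  18  40 287] [542.7 108.1]
side [246 198  10  10  77] [250.2 202.9]
side [177 314  40  33 586] [198.5 333.8]
w [ 296   70   43   76 3151] [317.1 107. ] [492.2 155.7  90. ]
w [ 297  169   40   71 2673] [317.  203.4] [474.4  61.1  90. ]
w [ 525  168   61   50 2099] [556.4 192.2] [717.4  28.8  90. ]
w [277 332  18  28 400] [286.4 345.9] [ 406.  -106.7   90. ]
w [506 388  28  12 233] [517.8 394.8] [ 674.7 -230.7   90. ]
```

View pics/w5.png

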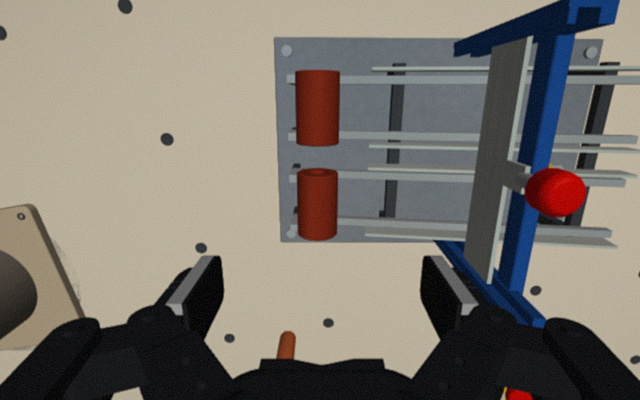

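View pics/s5z.png

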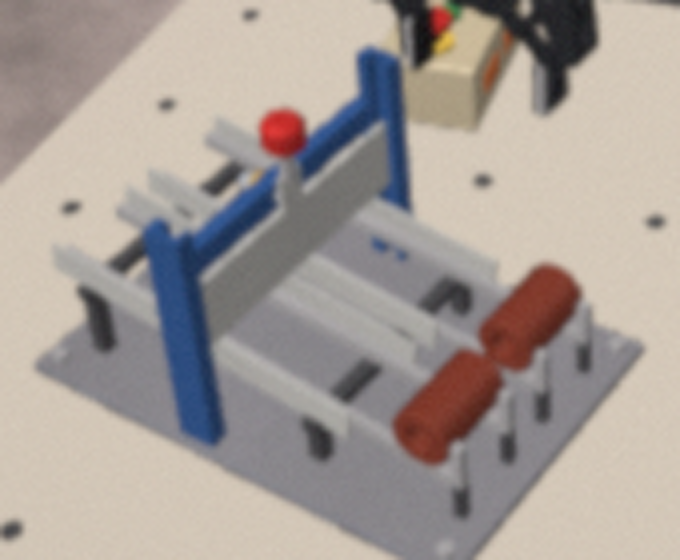

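```bash
python3 - <<'E'
from h import *
ci=dict(np.load('w5.npz'))
for n,a in dict(LL=(317,70,94),LR=(317,146,94),RL=(317,169,94),RR=(317,240,94)).items(): 
    p=onz("wrist",*a,ci); print(n,p.round(1),M.inv().apply(p-C).round(1))
for u in((296,108),(339,108),(297,205),(337,205)):
    p=onz("wrist",*u,74,ci);print(p.round(1),M.inv().apply(p-C).round(1))
# rail edges at z50
E
python3 mv.py 474.3 53.8 52 -10.5; python3 mv.py 474.3 53.8 130 -10.5
```

```text
LL [498.2 187.8  94. ] [-115.9   86.2   94. ]
LR [485.5 119.9  94. ] [-116.1   17.    94. ]
RL [481.3  97.5  94. ] [-116.1   -5.7   94. ]
RR [467.2  22.5  94. ] [-116.3  -82.    94. ]
[471.1 158.1  74. ] [-137.2   51.9   74. ]
[513.2 150.3  74. ] [-94.3  52.   74. ]
[451.6  58.2  74. ] [-138.1  -49.8   74. ]
[494.3  50.4  74. ] [-94.8 -49.7  74. ]
t 9.93 at [485.6  93.8 279. ] F [-0.6  0.5 -0. ] w 85.2
(array([-0.013,  0.757, -0.138]), array([-0.   ,  0.002, -0.   ]))
t 9.93 at [485.6  93.8 279. ] F [-0.6  0.5 -0. ] w 85.2
(array([-0.013,  0.497, -0.138]), array([-0.   ,  0.002, -0.   ]))
```

```bash
python3 mv.py 474.1 55.4 53 -10.5
```

```text
t 9.93 at [485.6  93.8 279. ] F [-0.6  0.5 -0. ] w 85.2
(array([-0.014,  0.753, -0.133]), array([-0.   ,  0.002, -0.   ]))
```

Call:
{"name": "drive_tool", "arguments": {"plan": [[[-0.007, 0.1, -0.06, 0, 0, 0, -1], [-0.014, 0.25, -0.12, 0, 0, 0, -1], [-0.014, 0.4, -0.133, 0, 0, 0, -1], [-0.014, 0.53, -0.133, 0, 0, 0, -1], [-0.014, 0.63, -0.133, 0, 0, 0, -1], [-0.014, 0.71, -0.133, 0, 0, 0, -1], [-0.014, 0.75, -0.133, 0, 0, 0, -1], [-0.014, 0.75, -0.133, 0, 0, 0, -1], [-0.014, 0.75, -0.133, 0, 0, 0, -1]]], "squeeze": 60}}

```text
time: 11.05
tool_pos: [474.4, 55.3, 55.0]
ee_rot: [-1.566, 0.141, -0.143]
ft_force: [-0.1, -0.5, 0.0]
gripper_width: 85.5
```

```bash
python3 mv.py 474.1 55.4 53 -10.5; python3 - <<'E'
from h import *
w=imaging.get_image("wrist")[:,:,::-1].copy()
cv2.imwrite('pics/w6.png',w)
E
```

```text
t 11.05 at [474.4  55.3  55. ] F [-0.1 -0.5  0. ] w 85.5
(array([-0.001,  0.007,  0.   ]), array([-0.001,  0.003,  0.002]))
```

View pics/w6.png

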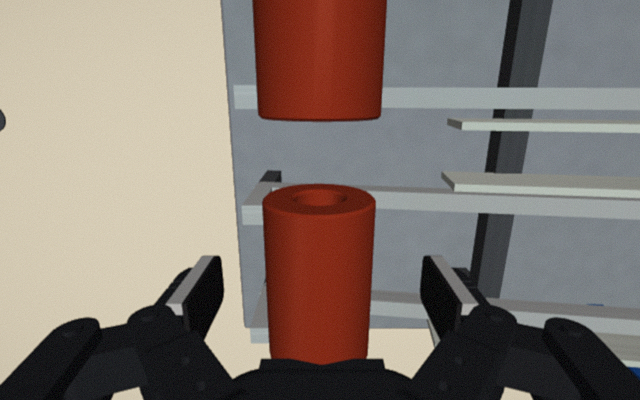

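Call:
{"name": "drive_tool", "arguments": {"plan": [[[0, 0.005, 0, 0, 0, 0, 0.1], [0, 0.005, 0, 0, 0, 0, 1], [0, 0.005, 0, 0, 0, 0, 1], [0, 0.005, 0, 0, 0, 0, 1], [0, 0.005, 0, 0, 0, 0, 1], [0, 0.005, 0, 0, 0, 0, 1], [0, 0.005, 0, 0, 0, 0, 1], [0, -0.02, 0, 0, 0, 0, 1], [0, -0.07, 0, 0, 0, 0, 1], [0, -0.17, 0, 0, 0, 0, 1], [0, -0.27, 0, 0, 0, 0, 1], [0, -0.35, 0, 0, 0, 0, 1], [0, -0.4, 0, 0, 0, 0, 1], [0, -0.4, 0, 0, 0, 0, 1], [0, -0.4, 0, 0, 0, 0, 1], [0, -0.4, 0, 0, 0, 0, 1], [0, -0.4, 0, 0, 0, 0, 1]]]}}

```text
time: 13.22
tool_pos: [473.3, 55.2, 173.7]
ee_rot: [-1.566, 0.143, -0.141]
ft_force: [0.2, 0.4, -5.8]
gripper_width: 42.2
```

```bash
python3 - <<'E'
from h import *
w=imaging.get_image("wrist")[:,:,::-1].copy()
cv2.imwrite('pics/w7.png',w)
s=read_state();print(s['tool_pos'],s['time'],s['ft_force'],s['wrist_torque'],s['gripper_width'])
sd=imaging.get_image("side")[:,:,::-1];print(read_state()['ft_force'])
cv2.imwrite('pics/s7z.png',cv2.resize(sd[150:310,180:370],None,fx=3.5,fy=3.5,interpolation=cv2.INTER_CUBIC))
E
```

```text
[473.36473651  55.19842137 173.83196253] 13.275 [ 0.5508684  -0.27788861 -6.09982958] [-0.05569119 -0.00957263  0.07224269] 42.679798188688544
[ 0.23024192  0.31256796 -6.00875328]
```

View pics/w7.png

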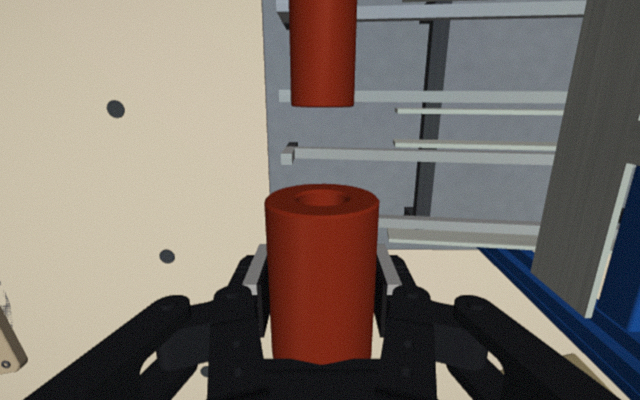

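View pics/s7z.png

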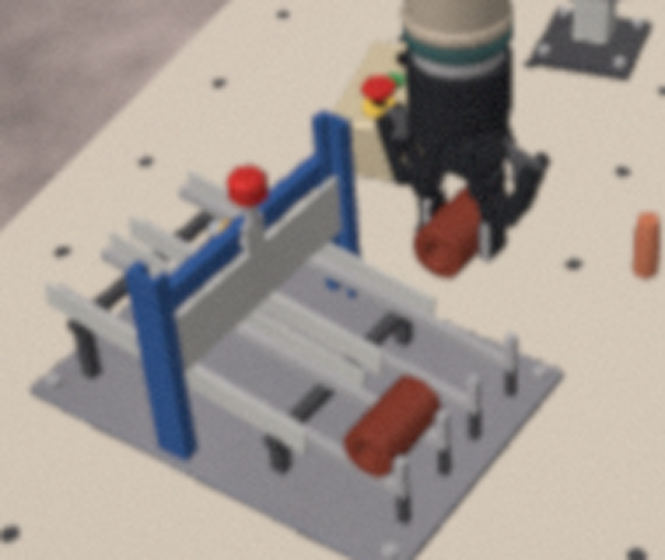

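Call:
{"name": "drive_tool", "arguments": {"plan": [[[0, 0.06, 0, 0, 0, 0, 1], [0, 0.15, 0, 0, 0, 0, 1], [0, 0.25, 0, 0, 0, 0, 1], [0, 0.33, 0, 0, 0, 0, 1], [0, 0.375, 0, 0, 0, 0, 1], [0, 0.395, 0, 0, 0, 0, 1], [0, 0.403, 0, 0, 0, 0, 1], [0, 0.403, 0, 0, 0, 0, 1], [0, 0.403, 0, 0, 0, 0, 0], [0, 0.403, 0, 0, 0, 0, -1], [0, 0.403, 0, 0, 0, 0, -1], [0, 0.403, 0, 0, 0, 0, -1], [0, 0.403, 0, 0, 0, 0, -1], [0, 0.403, 0, 0, 0, 0, -1], [0, 0.35, 0, 0, 0, 0, -1], [0, 0.25, 0, 0, 0, 0, -1], [0, 0.13, 0, 0, 0, 0, -1], [0, 0.05, 0, 0, 0, 0, -1], [0, 0, 0, 0, 0, 0, -1], [0, 0, 0, 0, 0, 0, -1]]]}}

```text
time: 15.82
tool_pos: [474.4, 55.2, 175.2]
ee_rot: [-1.566, 0.141, -0.144]
ft_force: [0.4, 0.4, -0.6]
gripper_width: 85.2
```

```bash
python3 - <<'E'
from h import *
w=imaging.get_image("wrist")[:,:,::-1].copy()
cv2.imwrite('pics/w8.png',w)
E
python3 mv.py 492.3 153.1 53 -10.5
```

```text
t 15.88 at [473.8  55.1 174.4] F [-0.7  0.   0.4] w 85.2
(array([0.002, 0.405, 0.333]), array([-0.   ,  0.002,  0.001]))
```

View pics/w8.png

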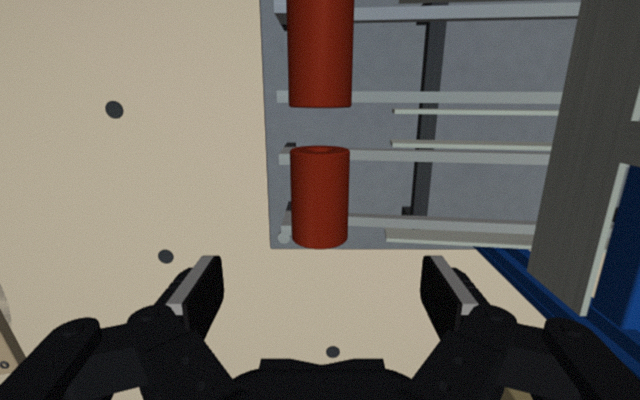

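Right bushing is back on its rails (320,197). Now the left one.

Call:
{"name": "drive_tool", "arguments": {"plan": [[[0, 0, 0.1, 0, 0, 0, -1], [0, 0, 0.22, 0, 0, 0, -1], [0.002, 0.02, 0.31, 0, 0, 0, -1], [0.002, 0.08, 0.333, 0, 0, 0, -1], [0.002, 0.18, 0.333, 0, 0, 0, -1], [0.002, 0.28, 0.333, 0, 0, 0, -1], [0.002, 0.36, 0.333, 0, 0, 0, -1], [0.002, 0.4, 0.333, 0, 0, 0, -1], [0.002, 0.405, 0.333, 0, 0, 0, -1], [0.002, 0.405, 0.333, 0, 0, 0, -1]]]}}

```text
time: 17.12
tool_pos: [492.6, 153.5, 53.2]
ee_rot: [-1.566, 0.142, -0.143]
ft_force: [-0.1, -0.0, 0.1]
gripper_width: 85.7
```

```bash
python3 mv.py 492.3 153.1 53 -10.5; python3 - <<'E'
from h import *
w=imaging.get_image("wrist")[:,:,::-1].copy()
cv2.imwrite('pics/w9.png',w)
E
```

```text
t 17.12 at [492.6 153.5  53.2] F [-0.1 -0.   0.1] w 85.7
(array([-0.001,  0.001, -0.001]), array([-0.001,  0.003,  0.001]))
```

View pics/w9.png

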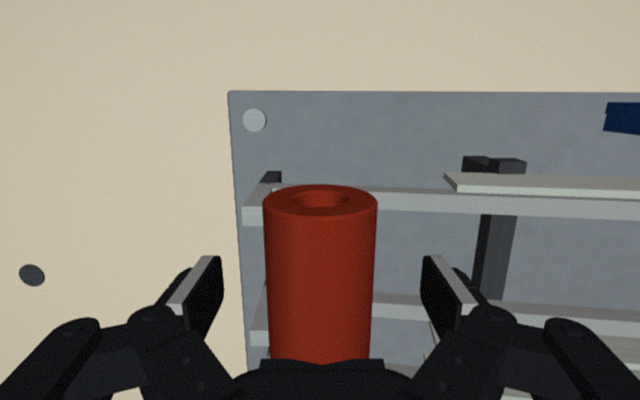

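Bushing centred between the pads (320). Grip and lift.

Call:
{"name": "drive_tool", "arguments": {"plan": [[[0, 0, 0, 0, 0, 0, 0.1], [0, 0, 0, 0, 0, 0, 1], [0, 0, 0, 0, 0, 0, 1], [0, 0, 0, 0, 0, 0, 1], [0, 0, 0, 0, 0, 0, 1], [0, 0, 0, 0, 0, 0, 1], [0, 0, 0, 0, 0, 0, 1], [0, -0.02, 0, 0, 0, 0, 1], [0, -0.07, 0, 0, 0, 0, 1], [0, -0.17, 0, 0, 0, 0, 1], [0, -0.27, 0, 0, 0, 0, 1], [0, -0.35, 0, 0, 0, 0, 1], [0, -0.4, 0, 0, 0, 0, 1], [0, -0.4, 0, 0, 0, 0, 1], [0, -0.4, 0, 0, 0, 0, 1], [0, -0.4, 0, 0, 0, 0, 1], [0, -0.4, 0, 0, 0, 0, 1]]]}}

```text
time: 19.3
tool_pos: [491.9, 153.3, 172.1]
ee_rot: [-1.567, 0.143, -0.141]
ft_force: [-0.3, 0.7, -1.6]
gripper_width: 42.4
```

```bash
python3 - <<'E'
from h import *
w=imaging.get_image("wrist")[:,:,::-1].copy()
cv2.imwrite('pics/w10.png',w)
s=read_state();print(s['tool_pos'],s['time'],s['ft_force'],s['wrist_torque'],s['gripper_width'])
E
```

```text
[491.95685062 153.29848546 172.25650728] 19.35 [ 1.12016461  0.41124431 -2.7558608 ] [ 0.02180857  0.02020437 -0.02916387] 42.452441141222096
```

View pics/w10.png

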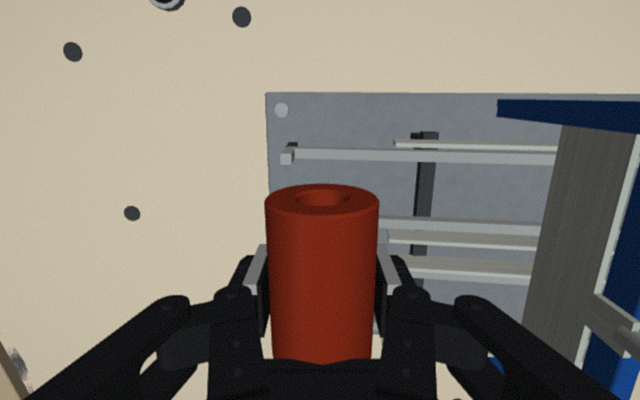

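Call:
{"name": "drive_tool", "arguments": {"plan": [[[0, 0.06, 0, 0, 0, 0, 1], [0, 0.15, 0, 0, 0, 0, 1], [0, 0.25, 0, 0, 0, 0, 1], [0, 0.33, 0, 0, 0, 0, 1], [0, 0.375, 0, 0, 0, 0, 1], [0, 0.395, 0, 0, 0, 0, 1], [0, 0.4, 0, 0, 0, 0, 1], [0, 0.4, 0, 0, 0, 0, 1], [0, 0.4, 0, 0, 0, 0, 0], [0, 0.4, 0, 0, 0, 0, -1], [0, 0.4, 0, 0, 0, 0, -1], [0, 0.4, 0, 0, 0, 0, -1], [0, 0.4, 0, 0, 0, 0, -1], [0, 0.4, 0, 0, 0, 0, -1], [0, 0.35, 0, 0, 0, 0, -1], [0, 0.25, 0, 0, 0, 0, -1], [0, 0.13, 0, 0, 0, 0, -1], [0, 0.05, 0, 0, 0, 0, -1], [0, 0, 0, 0, 0, 0, -1], [0, 0, 0, 0, 0, 0, -1]]]}}

```text
time: 21.85
tool_pos: [492.9, 153.5, 174.0]
ee_rot: [-1.565, 0.141, -0.144]
ft_force: [-0.6, 0.1, -0.1]
gripper_width: 85.4
```

```bash
python3 - <<'E'
from h import *
w=imaging.get_image("wrist")[:,:,::-1].copy()
cv2.imwrite('pics/w11.png',w)
sd=imaging.get_image("side")[:,:,::-1]
cv2.imwrite('pics/s11z.png',cv2.resize(sd[150:310,180:370],None,fx=3.5,fy=3.5,interpolation=cv2.INTER_CUBIC))
E
python3 mv.py 474.1 55.4 53 -10.5
```

```text
t 21.95 at [491.8 153.1 172.4] F [ 0.3  0.4 -0.3] w 85.5
(array([ 0.001,  0.398, -0.331]), array([ 0.001,  0.002, -0.001]))
```

View pics/w11.png

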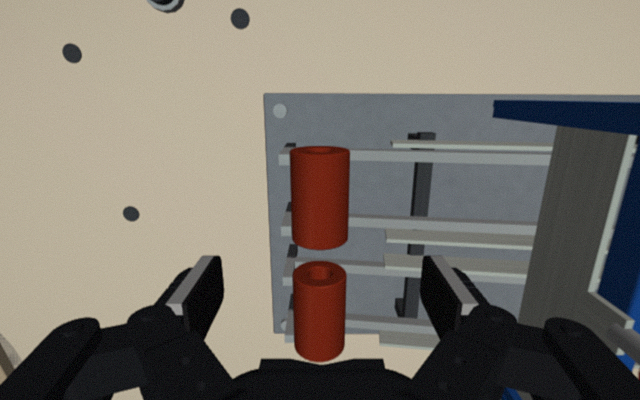

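View pics/s11z.png

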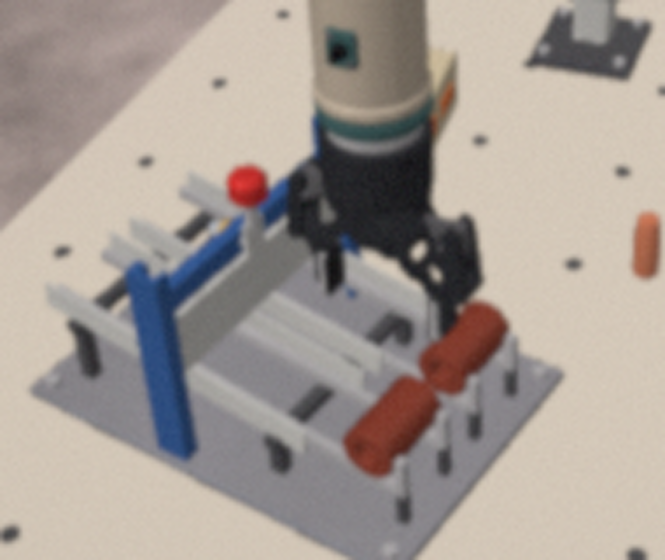

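Call:
{"name": "drive_tool", "arguments": {"plan": [[[0, 0, -0.1, 0, 0, 0, -1], [0, 0, -0.22, 0, 0, 0, -1], [0.001, 0.02, -0.31, 0, 0, 0, -1], [0.001, 0.08, -0.331, 0, 0, 0, -1], [0.001, 0.18, -0.331, 0, 0, 0, -1], [0.001, 0.28, -0.331, 0, 0, 0, -1], [0.001, 0.36, -0.331, 0, 0, 0, -1], [0.001, 0.395, -0.331, 0, 0, 0, -1], [0.001, 0.398, -0.331, 0, 0, 0, -1], [0.001, 0.398, -0.331, 0, 0, 0, 0.1], [0.001, 0.398, -0.331, 0, 0, 0, 1], [0.001, 0.398, -0.331, 0, 0, 0, 1], [0.001, 0.398, -0.331, 0, 0, 0, 1], [0.001, 0.398, -0.331, 0, 0, 0, 1], [0.001, 0.398, -0.331, 0, 0, 0, 1], [0.001, 0.398, -0.331, 0, 0, 0, 1]]], "squeeze": 80}}

```text
time: 23.95
tool_pos: [474.2, 55.6, 54.5]
ee_rot: [-1.567, 0.142, -0.142]
ft_force: [-3.3, -0.5, 8.2]
gripper_width: 41.9
```

Call:
{"name": "drive_tool", "arguments": {"plan": [[[0, 0, 0, 0, 0, 0, 1], [0, -0.02, 0, 0, 0, 0, 1], [0, -0.07, 0, 0, 0, 0, 1], [0, -0.17, 0, 0, 0, 0, 1], [0, -0.29, 0, 0, 0, 0, 1], [0, -0.41, 0, 0, 0, 0, 1], [0, -0.5, 0, 0, 0, 0, 1], [0, -0.54, 0, 0, 0, 0, 1], [0, -0.54, 0, 0, 0, 0, 1], [0, -0.54, 0, 0, 0, 0, 1]]]}}

```text
time: 25.2
tool_pos: [473.7, 55.3, 214.4]
ee_rot: [-1.567, 0.144, -0.141]
ft_force: [0.2, -1.1, -6.8]
gripper_width: 41.8
```

```bash
python3 - <<'E'
from h import *
ci=imaging.camera_info("wrist");s=read_state()
w=imaging.get_image("wrist")[:,:,::-1].copy()
cv2.imwrite('pics/w12.png',w)
print(s['tool_pos'],s['time'],s['ft_force'],s['wrist_torque'],s['gripper_width'])
t=onz
# near end-face in the wrist image: expect bushing centre in tool frame
Rt=R.from_rotvec(s['ee_rot'])
for dz in (30,33,35,37,40):
    for dy in(-19,):
        P=s['tool_pos']+Rt.apply([0,dy,dz]); print(dz,proj("wrist",P,ci))
E
```

```text
[473.73692239  55.31430835 214.42571742] 25.2 [ 0.23664844 -1.0530262  -6.75395306] [0.02804077 0.02660228 0.014957  ] 41.81238660486179
30 [[321.91024946 210.84726033]]
33 [[321.91330442 203.46942692]]
35 [[321.91536389 198.49572772]]
37 [[321.91744192 193.4772181 ]]
40 [[321.9205943  185.86410043]]
```

View pics/w12.png

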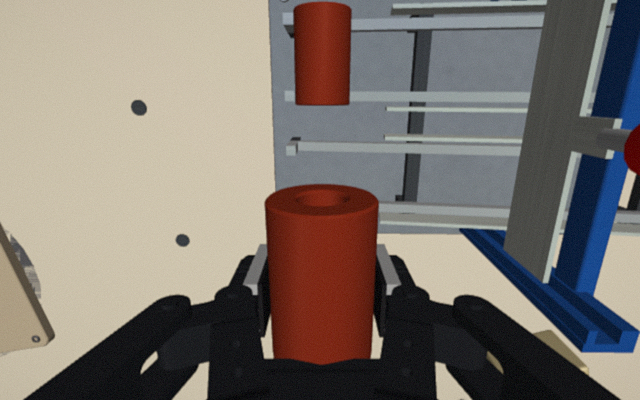

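```bash
python3 - <<'E'
from h import *
a=np.radians(92.1);tip=np.array([539.3,-319.3,200]); d=np.array([np.cos(a),np.sin(a),0])
P=tip+85*d-[0,0,17.5]; print(P)
from mv import show; show(P,2.1)
E
```

```text
[ 536.18528476 -234.35708653  182.5       ]
t 25.25 at [473.7  55.4 214.3] F [-0.1 -0.1 -6.8] w 42.2
(array([ 0.379,  0.106, -0.912]), array([ 0.001, -0.277, -0.003]))
```

Call:
{"name": "drive_tool", "arguments": {"plan": [[[0.02, 0, -0.06, 0, -0.02, 0, 1], [0.06, 0, -0.16, 0, -0.05, 0, 1], [0.12, 0, -0.29, 0, -0.1, 0, 1], [0.18, 0, -0.43, 0, -0.15, 0, 1], [0.24, 0, -0.57, 0, -0.2, 0, 1], [0.3, 0.01, -0.7, 0, -0.24, 0, 1], [0.34, 0.04, -0.8, 0, -0.27, 0, 1], [0.36, 0.07, -0.86, 0, -0.277, 0, 1], [0.37, 0.09, -0.89, 0, -0.277, 0, 1], [0.377, 0.102, -0.905, 0, -0.277, 0, 1], [0.379, 0.105, -0.911, 0, -0.277, 0, 1], [0.379, 0.105, -0.911, 0, -0.277, 0, 1], [0.379, 0.105, -0.911, 0, -0.277, 0, 1], [0.379, 0.105, -0.911, 0, -0.277, 0, 1]]]}}

```text
time: 27.0
tool_pos: [537.4, -233.3, 184.2]
ee_rot: [-1.571, -0.029, 0.029]
ft_force: [0.3, 0.1, -6.3]
gripper_width: 41.8
```

```bash
python3 - <<'E'
from h import *
from mv import show
show([536.2,-234.4,182.5],2.1)
t=imaging.get_image("top")[:,:,::-1].copy();sd=imaging.get_image("side")[:,:,::-1].copy()
cv2.imwrite('pics/t13.png',t);cv2.imwrite('pics/s13.png',sd)
cv2.imwrite('pics/t13z.png',cv2.resize(t[120:240,330:490],None,fx=5,fy=5,interpolation=cv2.INTER_CUBIC))
cv2.imwrite('pics/s13z.png',cv2.resize(sd[90:210,270:430],None,fx=5,fy=5,interpolation=cv2.INTER_CUBIC))
E
```

```text
t 27.0 at [ 537.4 -233.3  184.2] F [ 0.3  0.1 -6.3] w 41.8
(array([-0.004,  0.006, -0.003]), array([0., 0., 0.]))
```

View pics/t13z.png

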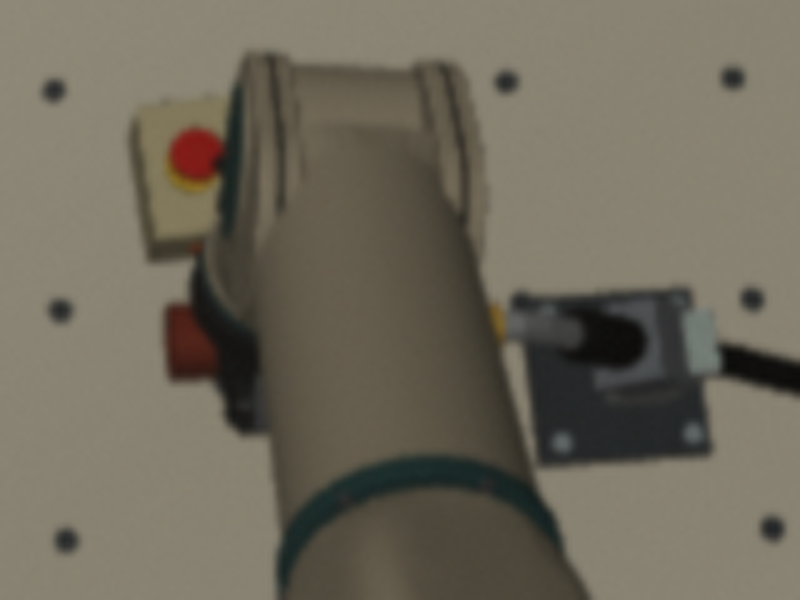

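View pics/s13z.png

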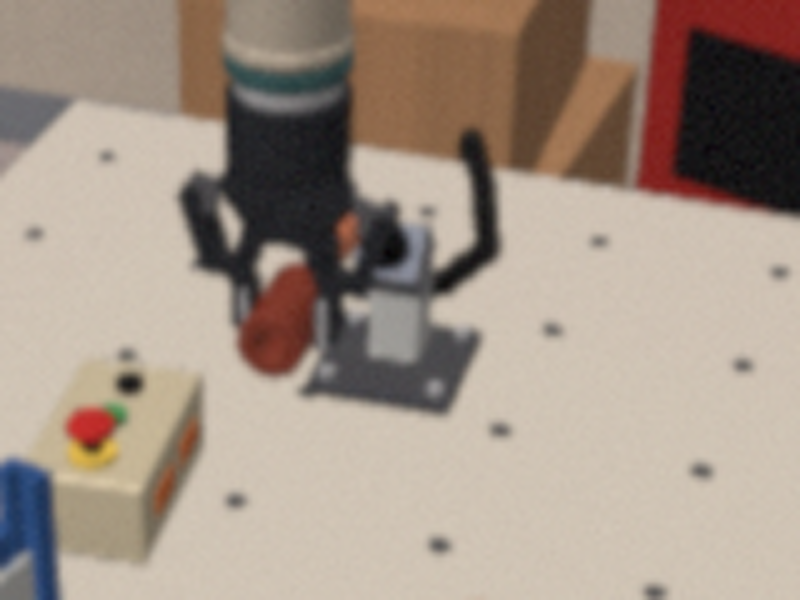

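View pics/t13.png

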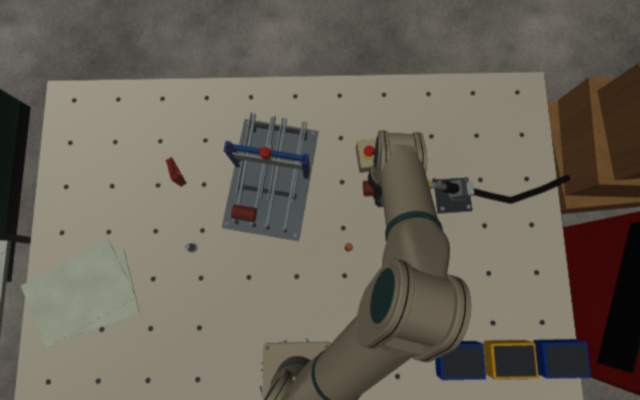

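View pics/s13.png

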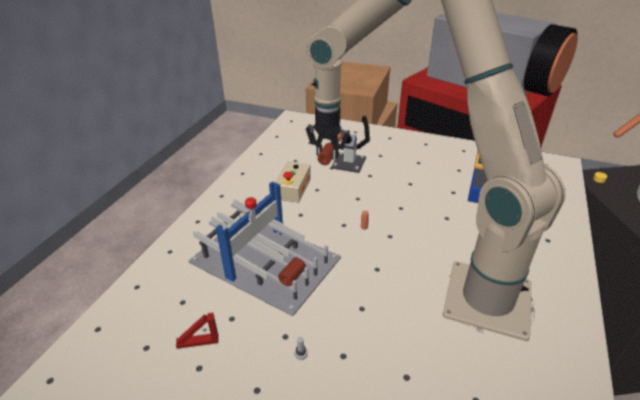

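```bash
python3 - <<'E'
from h import *
s=read_state();Rt=R.from_rotvec(s['ee_rot'])
E=s['tool_pos']+Rt.apply([0,-17.5,35]);print(s['tool_pos'],E)
print("top end expected",proj("top",E),"seen",np.array([168,343])/5+[330,120]-.4)
print("side end expected",proj("side",E),"seen",np.array([265,343])/5+[270,90]-.4)
t=tri(ray("top",*(np.array([168,343])/5+[330,120]-.4)),ray("side",*(np.array([265,343])/5+[270,90]-.4)));print(t)
E
python3 mv.py 536.2 -234.4 182.5 2.1
```

```text
[ 537.3008162  -233.5624654   184.11261019] [ 536.01924293 -198.58462186  201.60998231]
top end expected [[362.87022089 187.66672131]] seen [363.2 188.2]
side end expected [[323.69747916 159.05221523]] seen [322.6 158.2]
(array([ 536.72116671, -198.55018337,  203.92168424]), np.float64(5.466269091836903))
t 27.1 at [ 537.3 -233.6  184.1] F [-0.2  0.6 -5.8] w 41.8
(array([-0.004,  0.005, -0.003]), array([ 0., -0.,  0.]))
```

Call:
{"name": "drive_tool", "arguments": {"plan": [[[-0.003, 0.005, -0.002, 0, 0, 0, 1], [-0.003, 0.005, -0.002, 0, 0, 0, 1], [-0.003, 0.005, -0.002, 0, 0, 0, 1], [-0.003, 0.005, -0.002, 0, 0, 0, 1], [-0.003, 0.005, -0.002, 0, 0, 0, 1]]]}}

```text
time: 27.72
tool_pos: [536.4, -234.3, 182.4]
ee_rot: [-1.571, -0.029, 0.028]
ft_force: [-0.9, 0.6, -6.5]
gripper_width: 41.7
```

```bash
python3 - <<'E'
from h import *
s=read_state();print(s['time'],s['tool_pos'],s['ft_force'],s['gripper_width'],s['joint_velocities'].round(3))
sd=imaging.get_image("side")[:,:,::-1].copy()
a=cv2.imread('pics/side0.png').astype(int)
d=(np.abs(sd.astype(int)-a).max(2)>45).astype(np.uint8)
k,l,st,ce=cv2.connectedComponentsWithStats(d)
print([list(st[i]) for i in range(1,k) if st[i,4]>6])
t=imaging.get_image("top")[:,:,::-1].copy();a=cv2.imread('pics/top0.png').astype(int)
d=(np.abs(t.astype(int)-a).max(2)>45).astype(np.uint8)
k,l,st,ce=cv2.connectedComponentsWithStats(d)
print([list(st[i]) for i in range(1,k) if st[i,4]>6])
E
```

```text
27.725 [ 536.41248788 -234.32513351  182.43695691] [-0.91191972  0.62104792 -6.48253359] 41.6509690127645 [ 0.    -0.001  0.     0.002 -0.001  0.001 -0.001]
[[np.int32(343), np.int32(0), np.int32(69), np.int32(56), np.int32(741)], [np.int32(446), np.int32(0), np.int32(6), np.int32(14), np.int32(64)], [np.int32(451), np.int32(0), np.int32(49), np.int32(73), np.int32(1939)], [np.int32(500), np.int32(14), np.int32(51), np.int32(133), np.int32(3060)], [np.int32(442), np.int32(32), np.int32(3), np.int32(3), np.int32(7)], [np.int32(310), np.int32(40), np.int32(23), np.int32(25), np.int32(418)], [np.int32(446), np.int32(52), np.int32(13), np.int32(3), np.int32(23)], [np.int32(439), np.int32(54), np.int32(28), np.int32(59), np.int32(883)], [np.int32(334), np.int32(62), np.int32(7), np.int32(5), np.int32(19)], [np.int32(467), np.int32(64), np.int32(59), np.int32(106), np.int32(2446)], [np.int32(332), np.int32(66), np.int32(9), np.int32(27), np.int32(141)], [np.int32(465), np.int32(69), np.int32(31), np.int32(15), np.int32(136)], [np.int32(312), np.int32(79), np.int32(7), np.int32(10), np.int3
[... 2986 characters left out ...]
p.int32(15), np.int32(28), np.int32(154)], [np.int32(536), np.int32(363), np.int32(1), np.int32(7), np.int32(7)], [np.int32(315), np.int32(369), np.int32(4), np.int32(15), np.int32(33)], [np.int32(502), np.int32(370), np.int32(10), np.int32(6), np.int32(14)], [np.int32(513), np.int32(370), np.int32(11), np.int32(6), np.int32(42)], [np.int32(292), np.int32(376), np.int32(4), np.int32(4), np.int32(11)], [np.int32(592), np.int32(379), np.int32(6), np.int32(12), np.int32(46)], [np.int32(272), np.int32(382), np.int32(11), np.int32(11), np.int32(56)], [np.int32(255), np.int32(385), np.int32(16), np.int32(15), np.int32(107)], [np.int32(347), np.int32(385), np.int32(13), np.int32(15), np.int32(40)]]
```

```bash
python3 -c "
from bench import job;print(job.finish_job())"
```

```text
the job is handed in; nothing more can be done
None
```

The job is handed in at about 28 s of the 72 s. The gripper is holding the steel bushing in front of the torch, and the aluminium one is back at the foot of the left lane.

- **Gate:** I pulled the knob up 45 mm, to about 25 N against its stop, and both bushings rolled down. I then pushed it home until it stood firm at 20 N, and its image sits exactly where it was at the start.
- **Weighing:** I lifted each bushing about 120 mm. The right one weighed about 6 N (steel). The left one read 1.6 to 2.8 N (aluminium). I put both back after weighing, then picked the steel one up again.
- **Final pose:** By the arm's reading, the bushing's centre is about 200 mm up, on the nozzle's axis to within the ±2 mm calibration, with about 50 mm of air to the mouth. It is held with its own axis along the nozzle's. The wrist still reads about 6.5 N down, so the bushing has not slipped out.
- **Other things on the bench:** Comparing the side picture with the start shows changes only at the arm, the held bushing and the chute foot, so nothing else appears to have moved.

**Checks that disagreed:**
- The arm hid the nozzle from the top camera, so the gap rests on the tip measured at the start.
- The camera fix on the bushing's end just before a last ~2 mm correction agreed with the arm's reading to about 1 px. Its two sight lines missed each other by about 5 mm. I put that down to the half-hidden edge in the picture.
- Neither the chute's base plate nor the torch's foot is centred on the origin given in the task; each is about 18 mm off. I used the knob, the stops and the nozzle tip themselves as references instead.

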